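# Put the used-up battery in the screw-top battery canister

### The arm

A 7-joint arm with a two-finger parallel gripper is mounted at the origin on a cart in front of the work surface, level with it; the furniture and walls round the work are solid. World frame = base frame: x ahead of the robot, y to its left, z up, the work surface at z = 0. Lengths are in m, angles in degrees, forces in N, time in s.
With the tool pointing down it reaches from about 0.425 to 0.875 m from the base axis. Payload 4.7 kg.
Tool frame: the origin (TCP) lies at the very end of the fingers, on their centre line; the grasp point (between the pads) lies 19 mm behind it; z points along the fingers, y is the line along which they close (so a half turn about z gives the same grasp; the last joint's range is limited). The gripper opens to 87 mm and grips with 3 to 60 N. Pads are 19 mm wide; open, the fingers measure 117 mm over their backs; the gripper's body (75 mm by 190 mm) begins 51 mm behind the grasp point.
Start: joints at [68.245, 18.392, -4.016, 83.108, 1.295, 78.541, -3.26], TCP at [0.249, -0.6, 0.223] pointing down, gripper open.
Joint ranges: [-163.93, 163.93], [-17.29, 119.83], [-79.2, 71.16], [3.27, 140.29], [-89.18, 269.18], [5.43, 117.66], [-154.24, 154.24]. Speed limits (degrees/s): [147.25, 147.25, 180, 180, 180, 180, 180].

### API

Orientations are given as [roll, pitch, yaw] about the fixed x, y, z axes, in that order (R = Rz(yaw) Ry(pitch) Rx(roll)).
In Python, from cell import get_obs, eyes, env gives the robot as it stands.
- The arm moves only by the tool servo_tool, never from a script. Its argument "series" is a list that holds one entry, the list of rows, each a list of 7 numbers: the shift along the tool's x, y, z in units of 300 mm (1.0 is 300 mm), then the turn, a rotation vector about the tool's x, y, z in units of pi rad (1.0 is pi rad), then the opening, from 0 (shut) to 1 (fully open). In form: [[[tx, ty, tz, wx, wy, wz, gripper], ...]]. A call has 1 to 12 rows; each row is the pose to reach, as a shift and turn from the pose commanded when the call began, along the tool's axes at that moment, turning the shorter way round; what a row does not reach only later rows make up. A row lasts 1/12 s, in which the tool goes at most 41.7 mm and 7.16 degrees, less where a joint would pass 70% of its speed; a pose out of reach is approached as far as the arm can. A call with a number of a shift or a turn outside -1 to 1 is refused whole. A call with a gripper value outside its range is refused whole. The fingers move at their own pace and stop on an object; "grip_force" is the grip in N (left out, the last holds). Time passes only in rows, so rows that repeat a pose let the fingers close. It gives the time, the measured TCP pose, the force, the opening and the grip force at its end, in the units of the state.
- get_obs(): the state, without advancing time (a new reading comes with each control period).
- eyes.read_camera(name): name is "side" or "top" or "wrist"; returns a dict with "frame" (480x640x3 uint8, red, green, blue), "depth" (480x640 float32, m along the optical axis (not along the pixel's ray), 0 where there is no reading), "fx", "fy", "cx", "cy" (pixels), "origin" and "rotation" of the camera in the world; the wrist camera has in their place "mount" (4x4, takes a point from camera to tool coordinates, whose origin is the TCP and whose axes are the flange's). Camera axes: x right, y down, z forward; pixel columns grow to the right and rows downward; lengths in m; the calibration is good to about 2 mm. A picture is of the moment at which its call begins: read the wrist's pose just before it.
- env.sign_off(): hands the job in; it is judged then, once.
The state is a dict: "time_s": time; "qpos": joint angles; "joint_velocities": joint speeds; "effort": joint torques, N m; "tool_pos": TCP position; "tool_rot": TCP orientation; "force": force on the tool from outside, world axes, zero at the start; "wrist_torque": the same for the moment, N m; "grip_width": finger opening in m; "grasp_force": force on a finger pad.
Only numpy, scipy, OpenCV 4.12 (cv2) and the standard library are available. Lean on these libraries where they do the work, as an engineer would, in place of code of your own. Each camera call takes 0.05 s, during which the arm holds its last target. There are 200 camera calls.

### The job

Unscrew the red cap from the leaning battery canister, lift it off and set it down flat, top up, in the middle of the cork coaster. Then pick up the used-up battery, the green one standing on end, and drop it into the open canister so that it lies inside. Leave the blue battery, the glue stick, the mint tin and the eraser where they are.

Things in the scene. Friction and masses are not known exactly. Their poses are not given: they have to be found in the camera images.
- canister: Clear battery canister, held fast and immovable in a grey sloped stand; its axis leans 30 degrees from vertical, roughly toward the robot. Origin: centre of its underside; z runs up its axis and out of the mouth; y is level. Body 53 mm wide up to 74 mm along z, then a neck 46 mm wide over its thread up to the rim at 102 mm; bore 33 mm wide, floor at 4 mm. Stand: 76 mm wide, up to 58 mm along z.
- mouth (a point): Centre of the canister's mouth, on its axis in the plane of the rim (102 mm along the canister's z), about 0.11 m above the desk. Same axes as the canister. The round bore here is 33 mm wide.
- cap: Red ribbed screw cap, 56 mm across, 26 mm tall, 50 g, loose, screwed home on the neck at the start. Origin: centre of its open underside (79 mm along the canister's z at the start); z axis out through its top, along the canister's axis. It loosens counterclockwise seen from its top, rising 9 mm per turn with 0.8 mm axial play. It turns easily and stays where it is let go.
- cap_top (a point): Centre of the cap's flat top (a white disc), 26 mm along z above the cap's origin. The thread lets go after about 1.3 turns (8.0 to 8.4 rad); until then the cap cannot be pulled off. Once free it must be lifted 15 mm further along the canister's axis to clear the rim.
- coaster: Round cork coaster, 90 mm wide, 4 mm thick, fixed flat on the desk. Origin: centre of its underside, z up.
- battery_green: The used-up battery: green with a yellow lower end, a cylinder 17 mm in diameter and 50 mm long, 24 g, standing on end on the desk, loose. Metal terminal end up. The origin lies on its side, 7 mm off its axis, at half its length; its y axis runs along its length.
- green_mid (a point): Centre of the green battery, 28 mm above the desk while it stands (it stands on the 3 mm thick dark mat).
- blue_mid (a point): Centre of the blue battery, 28 mm above the desk while it stands (it stands on the 3 mm thick dark mat).
- battery_blue: The good battery: blue with a yellow lower end, same size, standing on end too. To be left alone. It and the green one may be either way round.
- glue_stick: Glue stick with red cap, 26 mm in diameter, 97 mm tall, standing loose. To be left alone. Origin: centre of its underside.
- mint_tin: Closed flat tin with a teal lid, 47 x 64 x 18 mm, loose. To be left alone. Origin: centre of its underside.
- eraser: Blue and white eraser, 23 x 46 x 13 mm, loose. To be left alone. Origin: centre of its underside.

How it is judged (in metres and radians):
On the way, in this order (a step that is already met when the one before it is completed fails the run):
1. the cap is unscrewed and lifted clear of the canister's rim (z of cap in the frame of canister above 0.103 m), for 0.1 s.
2. the cap stands flat, top up, in the middle of the coaster, let go (horizontal distance between cap and coaster below 0.025 m and height (world z) of cap between 0.001 and 0.008 m and z of cap_top in the frame of coaster above 0.024 m and contact force between the fingers and cap below 0.1 N and linear speed of cap below 0.03 m/s), for 0.2 s.
3. the green battery lies inside the canister, let go (x of green_mid in the frame of canister between -0.024 and 0.024 m and y of green_mid in the frame of canister between -0.024 and 0.024 m and z of green_mid in the frame of canister between 0 and 0.06 m and contact force between the fingers and battery_green below 0.1 N and linear speed of battery_green below 0.05 m/s), for 0.2 s.
At the end, for the whole second after the job is handed in: The red cap lies flat and top up on the cork coaster, its centre within 25 mm of the coaster's, let go and at rest; the green battery lies inside the canister, its middle less than 60 mm above the canister's underside along the canister's axis (so wholly below the rim), let go and at rest (all of step 2 and all of step 3); the robot touches nothing.
It fails at once if the blue battery is shifted by more than 30 mm or knocked over (distance of blue_mid from where it was at the start of the episode above 0.03 m or not (angle between the y axis of battery_blue and the z axis of coaster, either way round below 0.6 rad)).
It fails at once if the glue stick is shifted by more than 30 mm or knocked over (distance of glue_stick from where it was at the start of the episode above 0.03 m or angle between glue_stick's own z axis and vertical above 0.6 rad).
It fails at once if the mint tin is shifted by more than 30 mm (distance of mint_tin from where it was at the start of the episode above 0.03 m).
It fails at once if the eraser is shifted by more than 30 mm (distance of eraser from where it was at the start of the episode above 0.03 m).
It also fails if it takes over 72 s, if anything falls off the work surface, if the arm or the gripper's body presses on something with over 40 N, if the wrist force passes 120 N, or if a joint passes its speed limit or range.

## Working session

There is one attempt and no reset: what is moved stays moved. The work goes in short steps, Python scripts to look and compute and a tool call to move; the robot and the scene stay as the last step left them, time stands still between calls to the robot, and variables do not carry over. Pictures are saved under pics/ and viewed, at most 10 in all, crops included, and the job is handed in when it is done.

Besides the shell and the picture viewer there is one more tool, called after "Request:" by a JSON object that holds its "api" and its "payload". servo_tool: Moves the arm, as the interface text tells. Shifts and turns lie within -1 to 1; 1 stands for 300 mm of shift or pi rad of turn. Its arguments: {"type":"object","properties":{"series":{"type":"array"},"grip_force":{"type":"number"}},"required":["series"]}

```bash
mkdir -p pics; ls; python3 - <<'E'
from cell import get_obs, eyes
import cv2, numpy as np, pickle
print(get_obs())
for n in ("side","top"):
    c=eyes.read_camera(n); pickle.dump(c,open(n+'.pkl','wb'))
    cv2.imwrite(f'pics/{n}0.png',c['frame'][:,:,::-1]); print(n,c['origin'],c['rotation'],c['fx'],c['cx'],c['cy'])
E
```

```text
pics
{'time_s': 0.0, 'qpos': array([68.2447207 , 18.43795401, -4.01666755, 83.17392027,  1.29538574,
       78.537655  , -3.26050278]), 'joint_velocities': array([-0.06606287, -0.06108139,  0.03265613,  0.06415409, -0.01797   ,
        0.04886542,  0.06350168]), 'effort': array([-1.23070922e-04, -4.91283882e+01, -4.04255250e-01, -3.12524450e+01,
       -6.40663714e-02,  4.37274633e-02,  1.93941960e-04]), 'tool_pos': array([ 0.24916736, -0.5997767 ,  0.22148277]), 'tool_rot': array([-1.79895734e+02,  5.56836156e-03,  2.25656645e+01]), 'force': array([-0.00149062,  0.24754263,  0.18032921]), 'wrist_torque': array([-0.07382739,  0.01681395, -0.00756303]), 'grasp_force': 0.0, 'grip_width': 0.08721903689624494}
side [ 0.5131406  -0.47779127  1.01665451] [-151.05843437    0.15310491   -0.72013112] 481.3465089716065 319.66186932613914 236.2825220544498
top [0.31953676 0.03802821 1.31990931] [-170.67057388    0.30677873  -90.19639036] 517.5997251343298 318.77163853021307 240.76208956495157
```

View pics/side0.png

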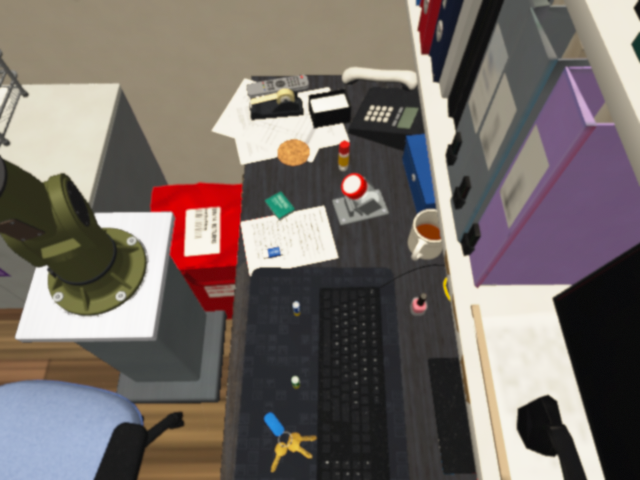

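View pics/top0.png

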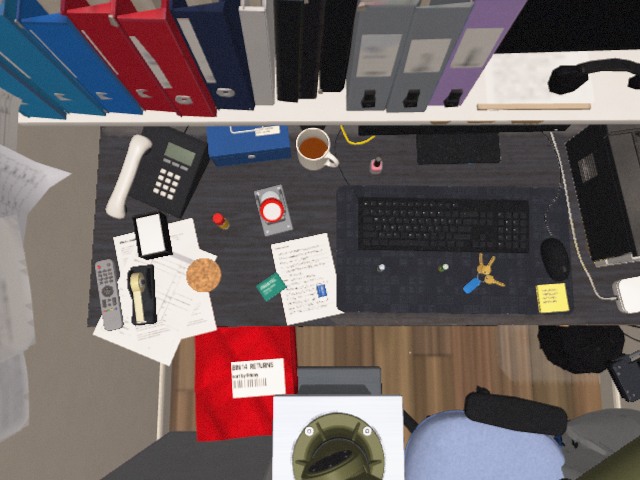

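The side view shows the cap at (354,187), coaster (293,152), glue stick (344,155), blue battery (296,308) and green (295,381). In the top view the cap is at (271,210), coaster (203,275), blue (381,267) and green (443,267).

```bash
cat > h.py <<'E'
import numpy as np, cv2
from scipy.spatial.transform import Rotation as R
rot=lambda r:R.from_euler('xyz',r,degrees=True)
def cloud(c,Rm=None,o=None):
    d=c['depth'].astype(float); v,u=np.mgrid[:480,:640]
    p=np.stack([(u-c['cx'])/c['fx']*d,(v-c['cy'])/c['fy']*d,d],-1)
    if Rm is None: Rm=rot(c['rotation']).as_matrix(); o=np.array(c['origin'])
    P=p@Rm.T+o; P[d==0]=np.nan; return P
def wrist():
    from cell import get_obs,eyes
    s=get_obs(); c=eyes.read_camera('wrist')
    T=np.eye(4); T[:3,:3]=rot(s['tool_rot']).as_matrix(); T[:3,3]=s['tool_pos']
    M=T@np.array(c['mount']); return s,c,cloud(c,M[:3,:3],M[:3,3]),M
E
python3 - <<'E'
import pickle,numpy as np,cv2
from h import *
S=pickle.load(open('side.pkl','rb'));T=pickle.load(open('top.pkl','rb'))
print(T['depth'].min(),T['depth'].max())
for n,c,pts in (('side',S,dict(cap=(354,187),coaster=(293,152),glue=(344,146),tin=(280,205),blue=(296,303),green=(295,378),desk=(300,180))),('top',T,dict(cap=(271,210),coaster=(203,275),glue=(218,218),tin=(271,287),eraser=(322,291),blue=(381,267),green=(445,267),key=(490,270)))):
    P=cloud(c)
    for k,(u,v) in pts.items(): print(n,k,np.nanmedian(P[v-1:v+2,u-1:u+2].reshape(-1,3),0).round(4))
    # red blob & white disc
    hsv=cv2.cvtColor(c['frame'],cv2.COLOR_RGB2HSV)
    u,v=pts['cap']; 
    m=np.zeros((480,640),bool); m[v-18:v+19,u-18:u+19]=True
    w=m&(hsv[...,1]<60)&(hsv[...,2]>170)
    q=P[w]; q=q[np.isfinite(q).all(1)]; q=q[q[:,2]>0.08]
    ce=q.mean(0); nrm=np.linalg.svd(q-ce)[2][2]; nrm*=np.sign(nrm[2])
    print('disc',len(q),ce.round(4),nrm.round(3),'tilt',np.degrees(np.arccos(nrm[2])),'az',np.degrees(np.arctan2(nrm[1],nrm[0])))
    # coaster
    u,v=pts['coaster']; m[:]=False; m[v-25:v+26,u-25:u+26]=True
    w=m&(hsv[...,0]>5)&(hsv[...,0]<20)&(hsv[...,1]>90)&(hsv[...,2]>120)
    vv,uu=np.nonzero(w); q=P[w]; print('coaster',(np.nanmin(q,0)+np.nanmax(q,0))/2,np.nanmax(q,0)-np.nanmin(q,0),np.nanmean(q,0))
cv2.imwrite('pics/crop.png',np.hstack([cv2.resize(T['frame'][170:250,195:315],(480,320),interpolation=2)]+[cv2.resize(T['frame'][245:300,375:457][:,:,:],(320,320),interpolation=2)])[:,:,::-1])
E
```

```text
0.0 2.0421
side cap [0.5967 0.1483 0.1138]
side coaster [0.4498 0.3396 0.0038]
side glue [0.5794 0.2799 0.0981]
side tin [0.421  0.1634 0.0182]
side blue [ 0.4649 -0.1059  0.0518]
side green [ 0.4647 -0.2629  0.0522]
side desk [0.4689 0.2499 0.0009]
disc 255 [0.5983 0.1542 0.1083] [ 0.254 -0.583  0.772] tilt 39.489320562172615 az -66.42635041213717
coaster [0.44985394 0.33989311 0.00395111] [0.08492682 0.09060539 0.0156591 ] [0.45017458 0.33852477 0.00429859]
top cap [0.5923 0.1574 0.1154]
top coaster [0.4483 0.34   0.0042]
top glue [0.5768 0.2876 0.097 ]
top tin [0.4162 0.1646 0.0178]
top eraser [0.406  0.0366 0.015 ]
top blue [ 0.4617 -0.1087  0.0527]
top green [ 0.4613 -0.2663  0.0507]
top key [ 0.4584 -0.3915  0.0046]
disc 268 [0.597  0.1581 0.1097] [ 0.392 -0.033  0.919] tilt 23.148358202236967 az -4.7779152995263425
coaster [0.4485844  0.33912936 0.0040274 ] [0.08239598 0.08582038 0.01616773] [0.44877614 0.3386746  0.00420364]
```

View pics/crop.png

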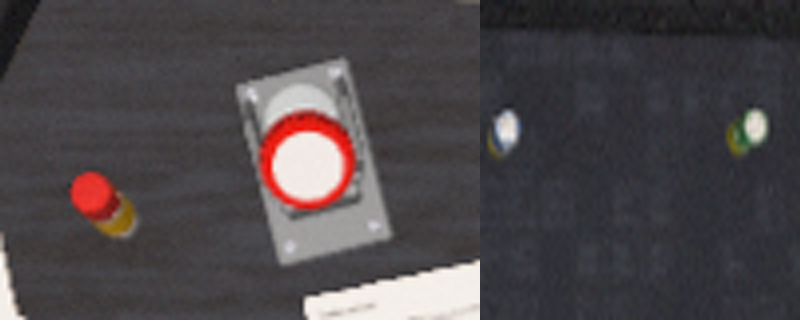

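The crops show the stand's long edges running about 14.5° off image vertical. So the lean azimuth is about 194.5°, toward the robot, and the axis is about (-0.484, -0.125, 0.866).

```bash
cat >> h.py <<'E'
def axis(az=194.5,t=30):
    a,t=np.radians([az,t]); return np.array([np.sin(t)*np.cos(a),np.sin(t)*np.sin(a),np.cos(t)])
def frame(z,x):
    z=z/np.linalg.norm(z); x=x-z*(x@z); x/=np.linalg.norm(x); return np.stack([x,np.cross(z,x),z],1)
def plan(p,Rm=None,s=None):
    if s is None:
        from cell import get_obs; s=get_obs()
    R0=rot(s['tool_rot']).as_matrix(); Rm=R0 if Rm is None else Rm
    sh=R0.T@(np.array(p)-s['tool_pos'])/0.3; w=R.from_matrix(R0.T@Rm).as_rotvec()/np.pi
    print('t',round(s['time_s'],2),'pos',np.round(s['tool_pos'],4),'q',np.round(s['qpos'],1),'F',np.round(s['force'],1),'w',round(s['grip_width'],4),'gf',round(float(s['grasp_force']),1))
    print('row',np.round(sh,4).tolist(),np.round(w,4).tolist(),'rows>=',round(max(np.linalg.norm(sh)*300/41.7,np.linalg.norm(w)*180/7.16),1))
E
python3 - <<'E'
from h import *
a=axis(); az=np.radians(194.5)
top=np.array([.597,.156,.113])
Rt=frame(-a,np.array([-.25,.968,0]))
plan(top+.12*a,Rt)
plan([.35,-.33,.24]); 
E
```

```text
t 0.1 pos [ 0.2492 -0.5998  0.2216] q [68.2 18.4 -4.  83.2  1.3 78.5 -3.3] F [ 0.5 -0.1  1. ] w 0.087 gf 0.0
row [1.8394, -1.9095, 0.0186] [-0.1375, 0.1186, -0.444] rows>= 19.1
t 0.1 pos [ 0.2492 -0.5998  0.2216] q [68.2 18.4 -4.  83.2  1.3 78.5 -3.3] F [ 0.5 -0.1  1. ] w 0.087 gf 0.0
row [0.6555, -0.7016, -0.0603] [0.0, 0.0, 0.0] rows>= 6.9
```

Request:
{"api": "servo_tool", "payload": {"series": [[[0.92,-0.95,-0.05,-0.02,0.02,-0.22,1],[0.92,-0.95,-0.05,-0.02,0.02,-0.22,1],[0.92,-0.95,-0.05,-0.02,0.02,-0.22,1],[0.92,-0.95,-0.05,-0.02,0.02,-0.22,1],[0.92,-0.95,-0.05,-0.02,0.02,-0.22,1],[0.92,-0.95,-0.05,-0.02,0.02,-0.22,1],[0.92,-0.95,-0.05,-0.02,0.02,-0.22,1],[0.92,-0.95,-0.05,-0.02,0.02,-0.22,1],[0.92,-0.95,-0.05,-0.02,0.02,-0.22,1],[0.92,-0.95,-0.05,-0.02,0.02,-0.22,1],[0.92,-0.95,-0.05,-0.02,0.02,-0.22,1],[0.92,-0.95,-0.05,-0.02,0.02,-0.22,1]]]}}

```text
time_s: 1.1
tool_pos: [0.3951, -0.2301, 0.2376]
tool_rot: [175.5, -2.1, 62.5]
force: [-0.3, -0.9, -0.5]
grip_width: 0.0872
grasp_force: 0.0
```

```bash
python3 - <<'E'
from h import *
a=axis()
top=np.array([.597,.156,.113])
plan(top+.12*a,frame(-a,np.array([-.25,.968,0])))
E
```

```text
t 1.1 pos [ 0.3951 -0.2301  0.2376] q [ 55.6  -8.9 -24.  110.3  -6.2  73.6   5.6] F [-0.3 -0.9 -0.5] w 0.0872 gf 0.0
row [1.3151, -0.1559, 0.1039] [-0.1308, 0.0594, -0.2279] rows>= 9.6
```

Request:
{"api": "servo_tool", "payload": {"series": [[[0.5,-0.08,0.03,-0.05,0.02,-0.1,1],[0.5,-0.08,0.03,-0.05,0.02,-0.1,1],[0.5,-0.08,0.03,-0.05,0.02,-0.1,1],[0.5,-0.08,0.03,-0.05,0.02,-0.1,1],[1,-0.12,0.08,-0.13,0.06,-0.228,1],[1,-0.12,0.08,-0.13,0.06,-0.228,1],[1,-0.12,0.08,-0.13,0.06,-0.228,1],[1,-0.12,0.08,-0.13,0.06,-0.228,1],[1,-0.12,0.08,-0.13,0.06,-0.228,1],[1,-0.12,0.08,-0.13,0.06,-0.228,1],[1,-0.12,0.08,-0.13,0.06,-0.228,1],[1,-0.12,0.08,-0.13,0.06,-0.228,1]]]}}

```text
time_s: 2.1
tool_pos: [0.5215, 0.0502, 0.2126]
tool_rot: [150.9, -0.6, 104.4]
force: [-0.1, -0.8, -0.0]
grip_width: 0.0868
grasp_force: 0.0
```

```bash
python3 - <<'E'
from h import *
a=axis()
top=np.array([.597,.156,.113])
plan(top+.12*a,frame(-a,np.array([-.25,.968,0])))
s,c,P,M=wrist(); cv2.imwrite('pics/w1.png',c['frame'][:,:,::-1]); print(np.array(c['mount']).round(3))
import pickle; pickle.dump((s,c,P,M),open('w1.pkl','wb'))
E
```

```text
t 2.1 pos [0.5215 0.0502 0.2126] q [ -1.3 -17.2  -2.9 125.5  -9.1  43.4  15.1] F [-0.1 -0.8 -0. ] w 0.0868 gf 0.0
row [0.2787, 0.1208, 0.0538] [-0.0052, -0.0026, -0.0017] rows>= 2.2
[[-0.    -0.967 -0.255  0.07 ]
 [ 1.    -0.     0.     0.   ]
 [-0.    -0.255  0.967 -0.161]
 [ 0.     0.     0.     1.   ]]
```

View pics/w1.png

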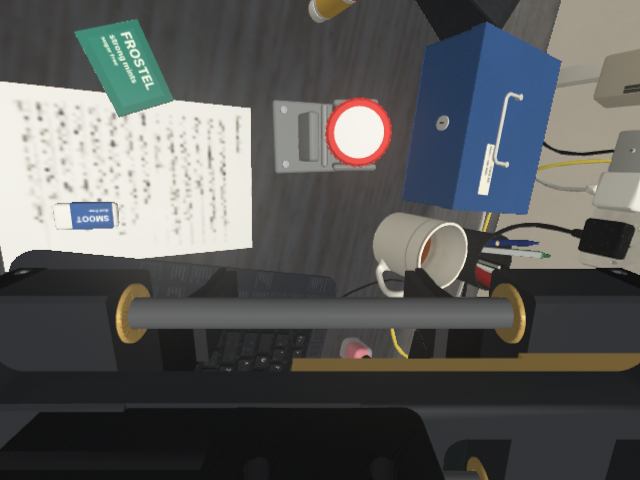

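The wrist view shows the cap's white disc at about (358,132), with the stand plate to its left and level in the image. Next I fit the disc and the stand plate.

```bash
cat >> h.py <<'E'
def disc(c,P,u,v,r=40):
    hsv=cv2.cvtColor(c['frame'],cv2.COLOR_RGB2HSV); m=np.zeros((480,640),bool); m[max(v-r,0):v+r,u-r:u+r]=True
    w=m&(hsv[...,1]<50)&(hsv[...,2]>190); n,l,st,ce=cv2.connectedComponentsWithStats(w.astype(np.uint8))
    w=l==1+np.argmax(st[1:,4]); k=cv2.erode(w.astype(np.uint8),np.ones((5,5)))>0
    q=P[k]; q=q[np.isfinite(q).all(1)]; med=np.median(q,0); n=np.linalg.svd(q-q.mean(0))[2][2]; n*=np.sign(n[2])
    return ce[1+np.argmax(st[1:,4])],P[w][np.isfinite(P[w]).all(1)].mean(0),n
E
python3 - <<'E'
from h import *; import pickle
s,c,P,M=pickle.load(open('w1.pkl','rb'))
px,ce,n=disc(c,P,358,132); print(px,ce.round(4),n.round(3),np.degrees(np.arccos(n[2])),np.degrees(np.arctan2(n[1],n[0])))
E=[P[v,u] for u,v in((290,103),(290,170),(284,108),(285,164))]
print(np.round(E,4)); d=E[1]-E[0]; print('level edge az',np.degrees(np.arctan2(d[1],d[0])))
# robust edge of stand: depth/hsv of grey corner pixels
for e in ((275,100),(276,172)): print(P[e[1]+ (2 if e[1]<130 else -2),e[0]+3])
E
```

```text
[358.65997994 131.89217653] [0.5907 0.1567 0.1125] [-0.482 -0.125  0.867] 29.84775877285572 -165.42361703805224
[[0.5672 0.1866 0.0073]
 [0.5824 0.1185 0.0077]
 [0.5613 0.1794 0.0082]
 [0.5744 0.1233 0.0096]]
level edge az -77.37636746046547
[0.55370168 0.18320443 0.00786205]
[0.57029677 0.11561037 0.00608046]
```

```bash
python3 - <<'E'
from h import *
a=axis(194.55)
top=np.array([.5907,.1567,.1125])
Rb=R.from_matrix(frame(-a,np.array([-.25,.968,0])))
for d in(20,-20): plan(top+.06*a,(Rb*R.from_rotvec([0,0,np.radians(d)])).as_matrix())
E
```

```text
t 2.15 pos [0.5218 0.0495 0.2131] q [ -1.2 -17.2  -2.9 125.5  -9.1  43.4  15.1] F [ 0.6 -0.1  0.5] w 0.0873 gf 0.0
row [0.2873, 0.1044, 0.2467] [-0.0053, -0.0013, 0.109] rows>= 2.8
t 2.15 pos [0.5218 0.0495 0.2131] q [ -1.2 -17.2  -2.9 125.5  -9.1  43.4  15.1] F [ 0.6 -0.1  0.5] w 0.0873 gf 0.0
row [0.2873, 0.1044, 0.2467] [-0.0046, -0.003, -0.1132] rows>= 2.9
```

Request:
{"api": "servo_tool", "payload": {"series": [[[0.15,0.06,0.02,-0.005,-0.001,0.06,1],[0.287,0.104,0.1,-0.005,-0.001,0.109,1],[0.287,0.104,0.247,-0.005,-0.001,0.109,1],[0.287,0.104,0.247,-0.005,-0.001,0.109,1],[0.287,0.104,0.247,-0.005,-0.001,0.109,1],[0.287,0.104,0.247,-0.005,-0.001,0.109,1]]]}}

```text
time_s: 2.65
tool_pos: [0.5613, 0.1488, 0.1629]
tool_rot: [151.7, -9.9, 87.0]
force: [0.4, -0.4, 0.3]
grip_width: 0.0871
grasp_force: 0.0
```

```bash
python3 - <<'E'
from h import *
s,c,P,M=wrist()
a=axis(194.55)
top=np.array([.5907,.1567,.1125])
p=(np.array(top)-M[:3,3])@M[:3,:3]; u,v=int(c['cx']+c['fx']*p[0]/p[2]),int(c['cy']+c['fy']*p[1]/p[2])
print(u,v)
try:
  px,ce,n=disc(c,P,u,v,60); print(px,ce.round(4),n.round(3)); top=ce
except Exception as e: print(e)
Rb=R.from_matrix(frame(-a,np.array([-.25,.968,0])))
for d in(20,100): plan(top+.06*a,(Rb*R.from_rotvec([0,0,np.radians(d)])).as_matrix())
E
```

```text
321 254
[321.69872958 253.8446461 ] [0.5907 0.1569 0.1124] [-0.484 -0.126  0.866]
t 2.7 pos [0.5618 0.1483 0.1643] q [  1.9  -7.4 -19.2 123.6  -1.5  33.5 -22.3] F [ 0.  -0.7  0.7] w 0.0869 gf 0.0
row [0.0033, -0.0007, -0.0001] [-0.0005, 0.0, -0.0002] rows>= 0.0
t 2.7 pos [0.5618 0.1483 0.1643] q [  1.9  -7.4 -19.2 123.6  -1.5  33.5 -22.3] F [ 0.  -0.7  0.7] w 0.0869 gf 0.0
row [0.0033, -0.0007, -0.0001] [-0.0004, 0.0004, 0.4443] rows>= 11.2
```

Request:
{"api": "servo_tool", "payload": {"series": [[[0.003,-0.001,0,0,0,0.47,1],[0.003,-0.001,0,0,0,0.47,1],[0.003,-0.001,0,0,0,0.47,1],[0.003,-0.001,0,0,0,0.47,1],[0.003,-0.001,0,0,0,0.47,1],[0.003,-0.001,0,0,0,0.47,1],[0.003,-0.001,0,0,0,0.47,1],[0.003,-0.001,0,0,0,0.47,1],[0.003,-0.001,0,0,0,0.47,1],[0.003,-0.001,0,0,0,0.47,1],[0.003,-0.001,0,0,0,0.47,1],[0.003,-0.001,0,0,0,0.47,1]]]}}

```text
time_s: 3.7
tool_pos: [0.5621, 0.1493, 0.1665]
tool_rot: [-171.5, -29.0, -2.7]
force: [0.4, 0.1, -0.5]
grip_width: 0.0871
grasp_force: 0.0
```

```bash
python3 - <<'E'
from h import *
a=axis(194.6); top=np.array([.5907,.1568,.1124])
Rb=R.from_matrix(frame(-a,np.array([-.25,.968,0])))
plan(top-.022*a,(Rb*R.from_rotvec([0,0,np.radians(125)])).as_matrix())
E
```

```text
t 3.7 pos [0.5621 0.1493 0.1665] q [  11.7   -7.7  -28.4  123.3   -4.    33.4 -105.2] F [ 0.4  0.1 -0.5] w 0.0871 gf 0.0
row [-0.0053, 0.001, 0.2787] [-0.0, -0.0008, 0.1113] rows>= 2.8
```

Request:
{"api": "servo_tool", "payload": {"series": [[[-0.005,0.001,0.08,0,0,0.06,1],[-0.005,0.001,0.15,0,0,0.12,1],[-0.005,0.001,0.21,0,0,0.18,1],[-0.005,0.001,0.25,0,0,0.18,1],[-0.005,0.001,0.28,0,0,0.18,1],[-0.005,0.001,0.28,0,0,0.18,1],[-0.005,0.001,0.28,0,0,0.18,1]]], "grip_force": 25}}

```text
time_s: 4.28
tool_pos: [0.6009, 0.1603, 0.0918]
tool_rot: [-157.1, -20.0, -36.4]
force: [-0.1, 0.2, 0.2]
grip_width: 0.0869
grasp_force: 0.0
```

```bash
python3 - <<'E'
from h import *
a=axis(194.6); top=np.array([.5907,.1568,.1124])
Rb=R.from_matrix(frame(-a,np.array([-.25,.968,0])))
plan(top-.022*a,(Rb*R.from_rotvec([0,0,np.radians(137.5)])).as_matrix())
E
```

```text
t 4.28 pos [0.6009 0.1603 0.0918] q [  12.2    4.6  -31.5  122.5   10.7   23.9 -149.5] F [-0.1  0.2  0.2] w 0.0869 gf 0.0
row [0.0042, -0.0005, -0.0042] [-0.0, -0.0001, 0.0036] rows>= 0.1
```

Request:
{"api": "servo_tool", "payload": {"series": [[[0.004,0,-0.002,0,0,-0.01,0.5],[0.004,0,-0.002,0,0,-0.01,0.5],[0.004,0,-0.002,0,0,-0.01,0.5],[0.004,0,-0.002,0,0,-0.01,0.5],[0.004,0,-0.002,0,0,-0.01,0.5],[0.004,0,-0.002,0,0,-0.01,0.5]]], "grip_force": 25}}

```text
time_s: 4.78
tool_pos: [0.6007, 0.1613, 0.092]
tool_rot: [-157.7, -20.6, -34.6]
force: [-2.1, -0.5, 4.8]
grip_width: 0.0553
grasp_force: 25.0
```

Request:
{"api": "servo_tool", "payload": {"series": [[[0,0,-0.0006,0,0,-0.0396,0.5],[0,0,-0.0012,0,0,-0.0792,0.5],[0,0,-0.0018,0,0,-0.1188,0.5],[0,0,-0.0024,0,0,-0.1584,0.5],[0,0,-0.003,0,0,-0.198,0.5],[0,0,-0.0036,0,0,-0.2376,0.5],[0,0,-0.0042,0,0,-0.2772,0.5],[0,0,-0.0048,0,0,-0.3168,0.5],[0,0,-0.0054,0,0,-0.3564,0.5],[0,0,-0.006,0,0,-0.396,0.5],[0,0,-0.0066,0,0,-0.4356,0.5],[0,0,-0.0072,0,0,-0.4752,0.5]]]}}

```text
time_s: 5.78
tool_pos: [0.5991, 0.1577, 0.0923]
tool_rot: [159.5, -22.1, 59.2]
force: [2.2, -4.3, -0.3]
grip_width: 0.0556
grasp_force: 25.1
```

```bash
python3 - <<'E'
from h import *
a=axis(194.6); top=np.array([.5907,.1568,.1124])
Rb=R.from_matrix(frame(-a,np.array([-.25,.968,0])))
plan(top-.022*a+.0022*a,(Rb*R.from_rotvec([0,0,np.radians(50.5)])).as_matrix())
E
```

```text
t 5.78 pos [0.5991 0.1577 0.0923] q [ 21.1   5.  -40.3 122.4  12.5  24.5 -63.1] F [ 2.2 -4.3 -0.3] w 0.0556 gf 25.1
row [0.0097, 0.0031, -0.0059] [-0.0005, 0.0014, 0.0066] rows>= 0.2
```

Request:
{"api": "servo_tool", "payload": {"series": [[[0.004,0.001,-0.0016,0,0,-0.0396,0.5],[0.006,0.002,-0.0032,0,0,-0.0792,0.5],[0.006,0.002,-0.0048,0,0,-0.1188,0.5],[0.006,0.002,-0.0054,0,0,-0.1584,0.5],[0.006,0.002,-0.006,0,0,-0.198,0.5],[0.006,0.002,-0.0066,0,0,-0.2376,0.5],[0.006,0.002,-0.0072,0,0,-0.2772,0.5],[0.006,0.002,-0.0078,0,0,-0.3168,0.5],[0.006,0.002,-0.0084,0,0,-0.3564,0.5],[0.006,0.002,-0.009,0,0,-0.396,0.5],[0.006,0.002,-0.0096,0,0,-0.4356,0.5],[0.006,0.002,-0.0102,0,0,-0.4752,0.5]]]}}

```text
time_s: 6.78
tool_pos: [0.5999, 0.1578, 0.0966]
tool_rot: [155.2, 17.2, 136.8]
force: [3.6, -6.0, -0.5]
grip_width: 0.0553
grasp_force: 25.1
```

```bash
python3 - <<'E'
from h import *
a=axis(194.6); top=np.array([.5907,.1568,.1124])
Rb=R.from_matrix(frame(-a,np.array([-.25,.968,0])))
plan(top-.022*a+.0043*a,(Rb*R.from_rotvec([0,0,np.radians(-35)])).as_matrix())
E
```

```text
t 6.78 pos [0.5999 0.1578 0.0966] q [ 31.2   5.8 -50.8 121.9  15.3  25.3  20.3] F [ 3.6 -6.  -0.5] w 0.0553 gf 25.1
row [0.0037, 0.0028, -0.002] [-0.0011, 0.0002, 0.0066] rows>= 0.2
```

Request:
{"api": "servo_tool", "payload": {"series": [[[0.002,0.001,-0.001,0,0,-0.0396,0.5],[0.002,0.002,-0.002,0,0,-0.0792,0.5],[0.002,0.002,-0.003,0,0,-0.1188,0.5],[0.002,0.002,-0.0036,0,0,-0.1584,0.5],[0.002,0.002,-0.0042,0,0,-0.198,0.5],[0.002,0.002,-0.0048,0,0,-0.2376,0.5],[0.002,0.002,-0.0054,0,0,-0.2772,0.5],[0.002,0.002,-0.006,0,0,-0.3168,0.5],[0.002,0.002,-0.0066,0,0,-0.3564,0.5],[0.002,0.002,-0.0072,0,0,-0.396,0.5],[0.002,0.002,-0.0078,0,0,-0.4356,0.5],[0.002,0.002,-0.0084,0,0,-0.4752,0.5]]]}}

```text
time_s: 7.78
tool_pos: [0.5988, 0.16, 0.0993]
tool_rot: [-163.1, 25.1, -129.9]
force: [2.3, -2.4, -2.0]
grip_width: 0.0555
grasp_force: 25.1
```

```bash
python3 - <<'E'
from h import *
a=axis(194.6); top=np.array([.5907,.1568,.1124])
Rb=R.from_matrix(frame(-a,np.array([-.25,.968,0])))
plan(top-.022*a+.0064*a,(Rb*R.from_rotvec([0,0,np.radians(-121)])).as_matrix())
E
```

```text
t 7.78 pos [0.5988 0.16   0.0993] q [ 44.6   8.2 -65.2 121.6  21.5  26.3 101. ] F [ 2.3 -2.4 -2. ] w 0.0555 gf 25.1
row [0.0045, -0.0014, -0.0] [-0.0001, -0.0005, 0.0044] rows>= 0.1
```

Request:
{"api": "servo_tool", "payload": {"series": [[[0,0,0,0,0,0,0.9],[0,0,0,0,0,0,0.9],[0.003,0,0,0,0,0,0.9],[0.004,-0.001,0,0,0,0.0396,0.9],[0.004,-0.001,0,0,0,0.0792,0.9],[0.004,-0.001,0,0,0,0.1188,0.9],[0.004,-0.001,0,0,0,0.1584,0.9],[0.004,-0.001,0,0,0,0.198,0.9],[0.004,-0.001,0,0,0,0.2376,0.9],[0.004,-0.001,0,0,0,0.2772,0.9],[0.004,-0.001,0,0,0,0.3168,0.9],[0.004,-0.001,0,0,0,0.3564,0.9]]]}}

```text
time_s: 8.78
tool_pos: [0.5973, 0.1622, 0.0989]
tool_rot: [162.4, 24.6, 157.6]
force: [-0.7, 0.3, -0.1]
grip_width: 0.0784
grasp_force: 0.0
```

Request:
{"api": "servo_tool", "payload": {"series": [[[0,0,0,0,0,0.0396,0.9],[0,0,0,0,0,0.0792,0.9],[0,0,0,0,0,0.1188,0.9],[0,0,0,0,0,0.1584,0.9],[0,0,0,0,0,0.198,0.9],[0,0,0,0,0,0.2376,0.9],[0,0,0,0,0,0.2772,0.9],[0,0,0,0,0,0.3168,0.9],[0,0,0,0,0,0.3564,0.9],[0,0,0,0,0,0.396,0.9],[0,0,0,0,0,0.4356,0.9],[0,0,0,0,0,0.4752,0.9]]]}}

```text
time_s: 9.78
tool_pos: [0.5973, 0.1623, 0.099]
tool_rot: [153.2, -14.0, 79.3]
force: [1.1, 0.6, -0.1]
grip_width: 0.0784
grasp_force: 0.0
```

```bash
python3 - <<'E'
from h import *
a=axis(194.6); top=np.array([.5907,.1568,.1124])
Rb=R.from_matrix(frame(-a,np.array([-.25,.968,0])))
plan(top-.022*a+.0064*a,(Rb*R.from_rotvec([0,0,np.radians(100)])).as_matrix())
s,c,P,M=wrist()
cv2.imwrite('pics/w2.png',c['frame'][:,:,::-1])
E
```

```text
t 9.78 pos [0.5973 0.1623 0.099 ] q [ 24.2   4.5 -43.8 122.2  11.7  25.1 -42. ] F [ 1.1  0.6 -0.1] w 0.0784 gf 0.0
row [-0.0106, 0.0057, 0.0003] [-0.0009, -0.0002, 0.3967] rows>= 10.0
```

View pics/w2.png

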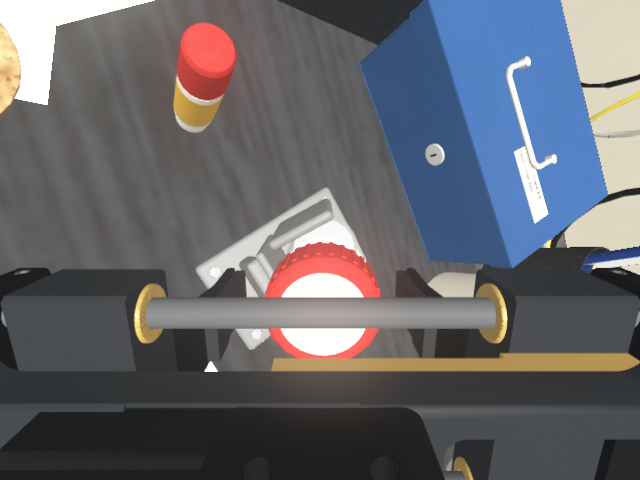

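The cap sits between the fingers at about (323,300), centred to within 5 mm. I recentre and wind back further.

Request:
{"api": "servo_tool", "payload": {"series": [[[-0.005,0.003,0,0,0,0.0396,0.9],[-0.01,0.005,0,0,0,0.0792,0.9],[-0.01,0.005,0,0,0,0.1188,0.9],[-0.01,0.005,0,0,0,0.1584,0.9],[-0.01,0.005,0,0,0,0.198,0.9],[-0.01,0.005,0,0,0,0.2376,0.9],[-0.01,0.005,0,0,0,0.2772,0.9],[-0.01,0.005,0,0,0,0.3168,0.9],[-0.01,0.005,0,0,0,0.3564,0.9],[-0.01,0.005,0,0,0,0.396,0.9],[-0.01,0.005,0,0,0,0.4356,0.9],[-0.01,0.005,0,0,0,0.4752,0.9]]]}}

```text
time_s: 10.83
tool_pos: [0.5982, 0.1588, 0.0989]
tool_rot: [-166.7, -27.1, -12.6]
force: [0.7, 0.4, -0.2]
grip_width: 0.0782
grasp_force: 0.0
```

```bash
python3 - <<'E'
from h import *
a=axis(194.6); top=np.array([.5907,.1568,.1124])
Rb=R.from_matrix(frame(-a,np.array([-.25,.968,0])))
plan(top-.022*a+.0064*a,(Rb*R.from_rotvec([0,0,np.radians(114)])).as_matrix())
E
```

```text
t 10.83 pos [0.5982 0.1588 0.0989] q [  17.1    3.8  -36.   122.4    9.3   24.8 -125. ] F [ 0.7  0.4 -0.2] w 0.0782 gf 0.0
row [0.0002, 0.0002, 0.0001] [-0.0007, 0.0005, 0.0003] rows>= 0.0
```

Well centred. Regrip and keep unscrewing.

Request:
{"api": "servo_tool", "payload": {"series": [[[0,0,0,0,0,0,0.5],[0,0,0,0,0,0,0.5],[0,0,0,0,0,0,0.5],[0,0,0,0,0,0,0.5],[0,0,0,0,0,0,0.5],[0,0,-0.0006,0,0,-0.0396,0.5],[0,0,-0.0012,0,0,-0.0792,0.5],[0,0,-0.0018,0,0,-0.1188,0.5],[0,0,-0.0024,0,0,-0.1584,0.5],[0,0,-0.003,0,0,-0.198,0.5],[0,0,-0.0036,0,0,-0.2376,0.5],[0,0,-0.0042,0,0,-0.2772,0.5]]]}}

```text
time_s: 11.83
tool_pos: [0.5978, 0.1578, 0.1]
tool_rot: [165.7, -26.6, 44.5]
force: [-0.6, 0.4, -0.4]
grip_width: 0.0555
grasp_force: 25.0
```

Request:
{"api": "servo_tool", "payload": {"series": [[[0,0,-0.0006,0,0,-0.0396,0.5],[0,0,-0.0012,0,0,-0.0792,0.5],[0,0,-0.0018,0,0,-0.1188,0.5],[0,0,-0.0024,0,0,-0.1584,0.5],[0,0,-0.003,0,0,-0.198,0.5],[0,0,-0.0036,0,0,-0.2376,0.5],[0,0,-0.0042,0,0,-0.2772,0.5],[0,0,-0.0048,0,0,-0.3168,0.5],[0,0,-0.0054,0,0,-0.3564,0.5],[0,0,-0.006,0,0,-0.396,0.5],[0,0,-0.0066,0,0,-0.4356,0.5],[0,0,-0.0072,0,0,-0.4752,0.5]]]}}

```text
time_s: 12.83
tool_pos: [0.5968, 0.1575, 0.1019]
tool_rot: [151.9, 10.7, 124.0]
force: [-0.0, -0.6, 0.0]
grip_width: 0.0556
grasp_force: 25.0
```

```bash
python3 - <<'E'
from h import *
a=axis(194.6); top=np.array([.5907,.1568,.1124])
Rb=R.from_matrix(frame(-a,np.array([-.25,.968,0])))
plan(top-.022*a+.0098*a,(Rb*R.from_rotvec([0,0,np.radians(114-135.5)])).as_matrix())
E
```

```text
t 12.83 pos [0.5968 0.1575 0.1019] q [ 29.3   4.3 -48.3 122.2  11.3  25.4   9.7] F [-0.  -0.6  0. ] w 0.0556 gf 25.0
row [0.0029, 0.001, 0.0003] [-0.0, -0.0005, 0.0036] rows>= 0.1
```

Request:
{"api": "servo_tool", "payload": {"series": [[[0.001,0.001,-0.0006,0,0,-0.0396,0.5],[0.001,0.001,-0.0012,0,0,-0.0792,0.5],[0.001,0.001,-0.0018,0,0,-0.1188,0.5],[0.001,0.001,-0.0024,0,0,-0.1584,0.5],[0.001,0.001,-0.003,0,0,-0.198,0.5],[0.001,0.001,-0.0036,0,0,-0.2376,0.5],[0.001,0.001,-0.0042,0,0,-0.2772,0.5],[0.001,0.001,-0.0048,0,0,-0.3168,0.5],[0.001,0.001,-0.0054,0,0,-0.3564,0.5],[0.001,0.001,-0.006,0,0,-0.396,0.5],[0.001,0.001,-0.0066,0,0,-0.4356,0.5],[0.001,0.001,-0.0072,0,0,-0.4752,0.5]]]}}

```text
time_s: 13.83
tool_pos: [0.5959, 0.1577, 0.104]
tool_rot: [-170.2, 28.5, -145.3]
force: [0.3, -0.8, 0.4]
grip_width: 0.0552
grasp_force: 25.0
```

Request:
{"api": "servo_tool", "payload": {"series": [[[0,0,-0.0006,0,0,-0.0396,0.5],[0,0,-0.0014,0,0,-0.0792,0.5],[0,0,-0.002,0,0,-0.1,0.5],[0,0,-0.01,0,0,-0.1,0.5],[0,0,-0.018,0,0,-0.1,0.5],[0,0,-0.026,0,0,-0.1,0.5]]]}}

```text
time_s: 14.33
tool_pos: [0.5918, 0.1569, 0.1108]
tool_rot: [-161.7, 24.2, -126.3]
force: [0.5, -0.4, -0.7]
grip_width: 0.0556
grasp_force: 25.0
```

```bash
python3 - <<'E'
from h import *
a=axis(194.6); top=np.array([.5907,.1568,.1124])
Rb=R.from_matrix(frame(-a,np.array([-.25,.968,0])))
plan(top-.022*a+.0195*a)
E
```

```text
t 14.33 pos [0.5918 0.1569 0.1108] q [ 43.8   4.  -62.6 122.   11.3  26.6 113.1] F [ 0.5 -0.4 -0.7] w 0.0556 gf 25.0
row [0.0001, 0.0008, 0.0018] [0.0, 0.0, 0.0] rows>= 0.0
```

Request:
{"api": "servo_tool", "payload": {"series": [[[0,0,-0.03,0,0,0,0.5],[0,0,-0.07,0,0,0,0.5],[0,0,-0.13,0,0,0,0.5],[0,0,-0.2,0,0,0,0.5],[0,0,-0.25,0,0,0,0.5],[0,0,-0.25,0,0,0,0.5]]]}}

```text
time_s: 14.83
tool_pos: [0.5569, 0.1471, 0.179]
tool_rot: [-161.3, 24.3, -126.2]
force: [0.7, 0.2, 0.2]
grip_width: 0.0556
grasp_force: 25.0
```

```bash
python3 - <<'E'
from h import *
import pickle
from cell import eyes
s,c,P,M=wrist()
print(np.round(s['tool_pos'],4),s['qpos'].round(1),s['grip_width'],s['force'].round(1))
t=eyes.read_camera('side')
f=t['frame'][110:260,240:440]
cv2.imwrite('pics/w3.png',np.hstack([cv2.resize(c['frame'],(440,330)),cv2.resize(f,(360,330))])[:,:,::-1])
E
```

```text
[0.5569 0.1471 0.179 ] [ 43.7 -13.9 -55.2 122.5 -20.   36.3 139.1] 0.05555130392278625 [0.7 0.2 0.2]
```

View pics/w3.png

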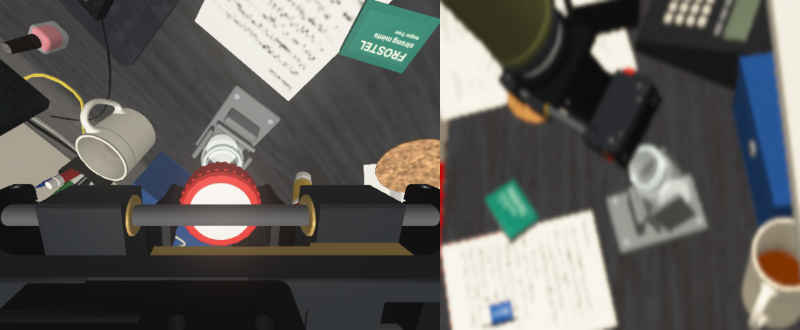

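The cap is held, with the open canister below it; the coaster is visible at right.

```bash
python3 - <<'E'
from h import *
s,c,P,M=wrist()
Tt=rot(s['tool_rot']).as_matrix(); Q=(P-s['tool_pos'])@Tt
hsv=cv2.cvtColor(c['frame'],cv2.COLOR_RGB2HSV)
w=(hsv[...,1]<50)&(hsv[...,2]>190)&(np.abs(Q[...,0])<.03)&(np.abs(Q[...,1])<.03)&(Q[...,2]>-.04)&(Q[...,2]<0)
q=Q[w]; print(len(q),q.mean(0).round(4),np.percentile(q[:,2],[10,50,90]).round(4))
n=np.linalg.svd(q-q.mean(0))[2][2]; print(n.round(3))
az=np.radians(150)
plan([.449,.339,.13],frame(np.array([0,0,-1.]),np.array([np.cos(az),np.sin(az),0])))
E
```

```text
3047 [ 0.0014  0.0002 -0.0211] [-0.0219 -0.0211 -0.0203]
[-0.023  0.003 -1.   ]
t 14.98 pos [0.5556 0.1475 0.1751] q [ 43.8 -13.4 -55.4 122.6 -19.7  36.2 139. ] F [-0.3  0.  -0.5] w 0.0557 gf 25.0
row [-0.2168, 0.7127, 0.04] [0.0153, 0.1797, 0.4327] rows>= 11.8
```

Request:
{"api": "servo_tool", "payload": {"series": [[[-0.02,0.07,-0.02,0.001,0.015,0.036,0.5],[-0.04,0.14,-0.02,0.003,0.03,0.072,0.5],[-0.06,0.21,-0.02,0.004,0.045,0.108,0.5],[-0.08,0.28,0,0.005,0.06,0.144,0.5],[-0.1,0.35,0,0.006,0.075,0.18,0.5],[-0.12,0.42,0.01,0.008,0.09,0.216,0.5],[-0.14,0.48,0.02,0.009,0.105,0.252,0.5],[-0.16,0.54,0.02,0.01,0.12,0.288,0.5],[-0.18,0.6,0.03,0.012,0.135,0.324,0.5],[-0.2,0.66,0.03,0.013,0.15,0.36,0.5],[-0.217,0.71,0.04,0.014,0.165,0.396,0.5],[-0.217,0.713,0.04,0.0153,0.18,0.433,0.5]]]}}

```text
time_s: 15.98
tool_pos: [0.4438, 0.3454, 0.1277]
tool_rot: [-179.6, 7.9, 172.8]
force: [-0.9, 0.5, 0.4]
grip_width: 0.0555
grasp_force: 25.0
```

```bash
python3 - <<'E'
from h import *
az=np.radians(150)
plan([.449,.339,.009],frame(np.array([0,0,-1.]),np.array([np.cos(az),np.sin(az),0])))
s,c,P,M=wrist(); hsv=cv2.cvtColor(c['frame'],cv2.COLOR_RGB2HSV)
w=(hsv[...,0]>5)&(hsv[...,0]<20)&(hsv[...,1]>90)&(P[...,2]<.01)&(np.hypot(P[...,0]-.449,P[...,1]-.339)<.06)
q=P[w];print(len(q))
if len(q)>200:
    pts=q[:,:2]; h=cv2.convexHull((pts*1e4).astype(np.float32)); print('circ',np.array(cv2.minEnclosingCircle(h)[0])/1e4,cv2.minEnclosingCircle(h)[1]/1e4,np.median(q[:,2]))
E
```

```text
t 15.98 pos [0.4438 0.3454 0.1277] q [ 13.7  19.9 -67.6 105.6  28.1  65.4  19.1] F [-0.9  0.5  0.4] w 0.0555 gf 25.0
row [0.035, -0.016, 0.3947] [0.0065, 0.044, 0.1263] rows>= 3.4
6131
circ [0.45019063 0.33938623] 0.04505310668945312 0.003168577714926013
```

Request:
{"api": "servo_tool", "payload": {"series": [[[0.02,-0.01,0.05,0.003,0.022,0.03,0.5],[0.035,-0.016,0.12,0.0065,0.044,0.06,0.5],[0.036,-0.016,0.19,0.0065,0.044,0.1,0.5],[0.037,-0.016,0.25,0.0065,0.044,0.126,0.5],[0.037,-0.016,0.3,0.0065,0.044,0.126,0.5],[0.037,-0.016,0.3,0.0065,0.044,0.126,0.5],[0.037,-0.016,0.3,0.0065,0.044,0.126,0.5]]]}}

```text
time_s: 16.62
tool_pos: [0.4502, 0.3326, 0.0393]
tool_rot: [-180.0, 0.5, 150.0]
force: [-0.8, 0.2, 0.2]
grip_width: 0.0556
grasp_force: 25.0
```

```bash
python3 - <<'E'
from h import *
az=np.radians(150)
plan([.450,.339,.0095],frame(np.array([0,0,-1.]),np.array([np.cos(az),np.sin(az),0])))
E
```

```text
t 16.62 pos [0.4502 0.3326 0.0393] q [  8.4  28.3 -57.8 106.   27.9  61.   -0.5] F [-0.8  0.2  0.2] w 0.0556 gf 25.0
row [0.0122, 0.0181, 0.0992] [-0.0003, 0.0027, -0.0001] rows>= 0.7
```

Request:
{"api": "servo_tool", "payload": {"series": [[[0.006,0.009,0.03,0,0.003,0,0.5],[0.012,0.018,0.06,0,0.003,0,0.5],[0.012,0.018,0.08,0,0.003,0,0.5],[0.012,0.018,0.09,0,0.003,0,0.5],[0.012,0.018,0.097,0,0.003,0,0.5],[0.012,0.018,0.097,0,0.003,0,0.5],[0.012,0.018,0.097,0,0.003,0,0.5]]]}}

```text
time_s: 17.2
tool_pos: [0.4506, 0.3394, 0.011]
tool_rot: [180.0, 0.0, 149.8]
force: [-0.6, 0.3, -0.4]
grip_width: 0.0559
grasp_force: 25.0
```

Request:
{"api": "servo_tool", "payload": {"series": [[[0,0,0.003,0,0,0,0.5],[0,0,0.006,0,0,0,0.5],[0,0,0.006,0,0,0,0.5],[0,0,0.006,0,0,0,0.5]]]}}

```text
time_s: 17.53
tool_pos: [0.4506, 0.3393, 0.0092]
tool_rot: [180.0, 0.0, 149.8]
force: [0.4, 0.0, -0.2]
grip_width: 0.0557
grasp_force: 25.0
```

Request:
{"api": "servo_tool", "payload": {"series": [[[0,0,0.003,0,0,0,0.5],[0,0,0.004,0,0,0,0.5],[0,0,0.004,0,0,0,0.6],[0,0,0.004,0,0,0,0.8],[0,0,0.004,0,0,0,0.95],[0,0,0.004,0,0,0,0.95],[0,0,0.004,0,0,0,0.95],[0,0,-0.04,0,0,0,0.95],[0,0,-0.15,0,0,0,0.95],[0,0,-0.28,0,0,0,0.95],[0,0,-0.4,0,0,0,0.95],[0,0,-0.5,0,0,0,0.95]]]}}

```text
time_s: 18.53
tool_pos: [0.4505, 0.3402, 0.1626]
tool_rot: [179.9, 0.1, 149.9]
force: [0.6, 0.2, 0.4]
grip_width: 0.083
grasp_force: 0.0
```

```bash
python3 - <<'E'
from h import *
s,c,P,M=wrist()
p=(np.array([.45,.339,.03])-M[:3,3])@M[:3,:3]; u,v=int(c['cx']+c['fx']*p[0]/p[2]),int(c['cy']+c['fy']*p[1]/p[2])
print(u,v,s['tool_pos'])
px,ce,n=disc(c,P,u,v,60); print(px,ce.round(4),n.round(3))
# to green: front of blue etc.
plan([.463,-.264,.20],frame(np.array([0,0,-1.]),np.array([0,1.,0])))
E
```

```text
317 229 [0.45050369 0.34024004 0.16256844]
[344.64145811 214.1773667 ] [4.575e-01 3.659e-01 2.000e-04] [ 0.001 -0.003  1.   ]
t 18.58 pos [0.4528 0.3427 0.168 ] q [ 13.4  20.7 -63.9  98.1  19.6  72.8   5.1] F [1.4 2.6 3.3] w 0.0832 gf 0.0
row [-1.0453, -1.7309, -0.1167] [0.0036, 0.0001, 0.3326] rows>= 14.6
```

```bash
python3 - <<'E'
from h import *
s,c,P,M=wrist(); hsv=cv2.cvtColor(c['frame'],cv2.COLOR_RGB2HSV)
w=(hsv[...,1]<50)&(hsv[...,2]>190)&(P[...,2]>.022)&(P[...,2]<.04)&(np.hypot(P[...,0]-.45,P[...,1]-.339)<.05)
q=P[w]; print(len(q),q.mean(0).round(4),np.ptp(q,0),np.linalg.svd(q-q.mean(0),full_matrices=False)[2][2])
cv2.imwrite('pics/w4.png',c['frame'][:,:,::-1])
E
```

```text
1541 [0.4518 0.3399 0.0299] [0.04136844 0.04107792 0.00406769] [ 6.99051675e-04 -3.01939035e-03  9.99995197e-01]
```

Cap is flat on the coaster, 2 mm off centre. Now to the green battery.

```bash
python3 - <<'E'
from h import *
az=np.radians(60)
plan([.458,.04,.20],frame(np.array([0,0,-1.]),np.array([np.cos(az+.8),np.sin(az+.8),0])))
E
```

```text
t 18.63 pos [0.4527 0.3423 0.1653] q [ 13.4  20.8 -63.8  98.3  19.8  72.6   5. ] F [ 0.6  0.9 -0.2] w 0.0828 gf 0.0
row [-0.5222, -0.8612, -0.1201] [0.0033, 0.0006, 0.2444] rows>= 7.3
```

Request:
{"api": "servo_tool", "payload": {"series": [[[-0.06,-0.1,-0.1,0,0,0.03,0.95],[-0.13,-0.21,-0.12,0,0,0.06,0.95],[-0.19,-0.32,-0.12,0,0,0.09,0.95],[-0.26,-0.43,-0.12,0,0,0.12,0.8],[-0.32,-0.54,-0.12,0,0,0.15,0.55],[-0.39,-0.65,-0.12,0,0,0.18,0.55],[-0.45,-0.75,-0.12,0.003,0.001,0.21,0.55],[-0.52,-0.86,-0.12,0.003,0.001,0.244,0.55],[-0.52,-0.86,-0.12,0.003,0.001,0.244,0.55]]]}}

```text
time_s: 19.38
tool_pos: [0.4553, 0.029, 0.1948]
tool_rot: [-179.4, 0.3, 105.0]
force: [0.7, -1.0, -0.3]
grip_width: 0.052
grasp_force: 0.0
```

```bash
python3 - <<'E'
from h import *
az=np.radians(60)
plan([.45,-.25,.20],frame(np.array([0,0,-1.]),np.array([np.cos(az),np.sin(az),0])))
E
```

```text
t 19.38 pos [0.4553 0.029  0.1948] q [ 47.7  -3.5 -52.4 109.6  -2.5  73.2  11.1] F [ 0.7 -1.  -0.3] w 0.052 gf 0.0
row [-0.8938, -0.2582, -0.0101] [-0.0027, 0.0029, 0.2501] rows>= 6.7
```

Request:
{"api": "servo_tool", "payload": {"series": [[[-0.12,-0.03,-0.01,0,0,0.035,0.55],[-0.24,-0.07,-0.01,0,0,0.07,0.55],[-0.36,-0.1,-0.01,0,0,0.105,0.55],[-0.48,-0.14,-0.01,0,0,0.14,0.55],[-0.6,-0.17,-0.01,0,0,0.175,0.55],[-0.72,-0.21,-0.01,0,0,0.21,0.55],[-0.82,-0.24,-0.01,-0.003,0.003,0.25,0.55],[-0.89,-0.258,-0.01,-0.003,0.003,0.25,0.55],[-0.89,-0.258,-0.01,-0.003,0.003,0.25,0.55],[-0.89,-0.258,-0.01,-0.003,0.003,0.25,0.55]]]}}

```text
time_s: 20.22
tool_pos: [0.4538, -0.2407, 0.1986]
tool_rot: [-179.9, -0.3, 60.8]
force: [-0.0, 0.0, -0.2]
grip_width: 0.0478
grasp_force: 0.0
```

```bash
python3 - <<'E'
from h import *
s,c,P,M=wrist(); cv2.imwrite('pics/w5.png',c['frame'][:,:,::-1]); print(s['tool_pos'],s['qpos'].round(1))
np.save('w5.npy',P)
for k in ((.463,-.264),(.463,-.107)):
    w=(np.hypot(P[...,0]-k[0],P[...,1]-k[1])<.025)&(P[...,2]>.045)&(P[...,2]<.06)
    q=P[w]; vv,uu=np.nonzero(w); print(len(q), q.size and (q.mean(0).round(4),np.ptp(q,0).round(4),uu.mean(),vv.mean(),np.median(c['frame'][w],0)))
az=np.radians(60); plan([.463,-.264,.10],frame(np.array([0,0,-1.]),np.array([np.cos(az),np.sin(az),0])))
E
```

```text
[ 0.45384189 -0.24067342  0.19864192] [ 61.8   4.9 -38.2 102.9   2.8  73.4  -6.3]
182 (array([ 0.4639, -0.2655,  0.0509]), array([0.0139, 0.0146, 0.0082]), np.float64(341.9230769230769), np.float64(244.93406593406593), array([255., 255., 255.]))
253 (array([ 0.4639, -0.1108,  0.0509]), array([0.0141, 0.0144, 0.0089]), np.float64(256.9881422924901), np.float64(94.0909090909091), array([255., 255., 255.]))
t 20.27 pos [ 0.4543 -0.2392  0.1988] q [ 61.7   4.8 -38.3 103.    2.7  73.4  -6.3] F [ 0.1 -0.1 -0.8] w 0.0478 gf 0.0
row [-0.0603, 0.0661, 0.329] [-0.0006, -0.0019, 0.0052] rows>= 2.5
```

View pics/w5.png

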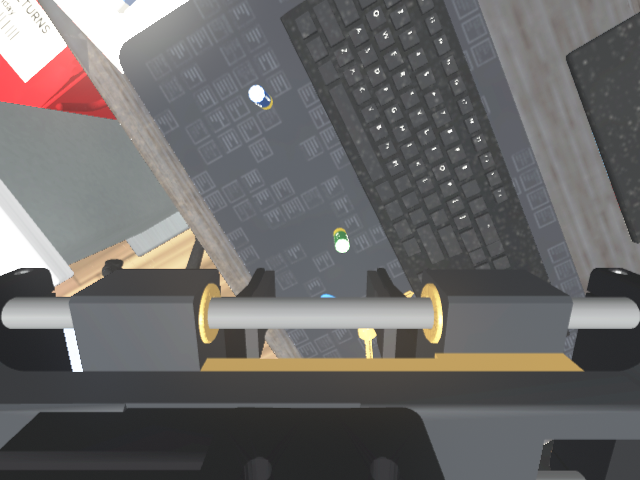

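Green battery confirmed at (341,243), world (0.464, -0.2655); blue stands well apart at (260,97).

Request:
{"api": "servo_tool", "payload": {"series": [[[-0.04,0.04,0.1,0,-0.002,0.005,0.55],[-0.066,0.067,0.2,0,-0.002,0.005,0.55],[-0.066,0.067,0.32,0,-0.002,0.005,0.55],[-0.066,0.067,0.4,0,-0.002,0.005,0.55],[-0.066,0.067,0.4,0,-0.002,0.005,0.55],[-0.066,0.067,0.4,0,-0.002,0.005,0.55]]]}}

```text
time_s: 20.77
tool_pos: [0.4623, -0.2644, 0.0786]
tool_rot: [-179.8, 0.0, 60.2]
force: [0.8, -0.6, 0.8]
grip_width: 0.0476
grasp_force: 0.0
```

```bash
python3 - <<'E'
from h import *
az=np.radians(60); plan([.4637,-.2655,.030],frame(np.array([0,0,-1.]),np.array([np.cos(az),np.sin(az),0])))
s,c,P,M=wrist(); Q=(P-s['tool_pos'])@rot(s['tool_rot']).as_matrix()
w=(np.hypot(P[...,0]-.4637,P[...,1]+.2655)<.02)&(P[...,2]>.048)&(P[...,2]<.06)
print(w.sum(),P[w].mean(0),np.ptp(P[w],0))
E
```

```text
t 20.77 pos [ 0.4623 -0.2644  0.0786] q [ 59.9  14.6 -36.9 108.2  10.   60.6 -10.9] F [ 0.8 -0.6  0.8] w 0.0476 gf 0.0
row [-0.0007, 0.0065, 0.1621] [-0.0011, 0.0002, 0.0009] rows>= 1.2
438 [ 0.46408884 -0.26577466  0.05098347] [0.01420645 0.01456284 0.0060756 ]
```

Request:
{"api": "servo_tool", "payload": {"series": [[[0,0.006,0.05,0,0,0,0.55],[0,0.007,0.1,0,0,0,0.55],[0,0.007,0.14,0,0,0,0.55],[0,0.007,0.162,0,0,0,0.55],[0,0.007,0.162,0,0,0,0.3],[0,0.007,0.162,0,0,0,0.1],[0,0.007,0.162,0,0,0,0.1],[0,0.007,0.162,0,0,0,0.1],[0,0.007,0.162,0,0,0,0.1],[0,0.007,0.162,0,0,0,0.1]]], "grip_force": 15}}

```text
time_s: 21.65
tool_pos: [0.4644, -0.2679, 0.0309]
tool_rot: [-180.0, 0.1, 60.0]
force: [0.1, -0.6, 1.1]
grip_width: 0.0161
grasp_force: 15.1
```

Request:
{"api": "servo_tool", "payload": {"series": [[[0,0,-0.08,0,0,0,0.1],[0,0,-0.2,0,0,0,0.1],[0,0,-0.33,0,0,0,0.1],[0,0,-0.46,0,0,0,0.1],[0,0,-0.58,0,0,0,0.1],[0,0,-0.6,0,0,0,0.1]]]}}

```text
time_s: 22.15
tool_pos: [0.4678, -0.2689, 0.2176]
tool_rot: [179.4, 0.2, 60.0]
force: [1.8, -0.5, -0.1]
grip_width: 0.0159
grasp_force: 15.0
```

```bash
python3 - <<'E'
from h import *
a=axis(194.6); mouth=np.array([.5922,.1572,.1098])
plan(mouth+.09*a,frame(-a,np.array([-.25,.968,0])))
E
```

```text
t 22.15 pos [ 0.4678 -0.2689  0.2176] q [ 62.2   7.1 -37.9  98.7   4.8  75.1  -6.7] F [ 1.8 -0.5 -0.1] w 0.0159 gf 15.0
row [1.3324, -0.4588, 0.0909] [-0.1553, 0.067, -0.2408] rows>= 10.2
```

Request:
{"api": "servo_tool", "payload": {"series": [[[0.11,-0.04,0,-0.01,0.005,-0.02,0.1],[0.22,-0.08,0,-0.02,0.01,-0.04,0.1],[0.33,-0.12,0,-0.04,0.015,-0.06,0.1],[0.44,-0.15,0,-0.05,0.02,-0.08,0.1],[0.55,-0.19,0,-0.07,0.03,-0.1,0.1],[0.66,-0.23,0,-0.08,0.035,-0.12,0.1],[0.77,-0.27,0,-0.09,0.04,-0.14,0.1],[0.88,-0.3,0,-0.1,0.045,-0.16,0.1],[0.98,-0.34,0,-0.12,0.05,-0.18,0.1],[0.98,-0.34,0,-0.12,0.05,-0.18,0.1]]]}}

```text
time_s: 22.98
tool_pos: [0.5215, 0.0453, 0.2091]
tool_rot: [157.1, -2.3, 94.0]
force: [0.1, 0.7, -0.5]
grip_width: 0.0164
grasp_force: 15.0
```

```bash
python3 - <<'E'
from h import *
a=axis(194.6); mouth=np.array([.5922,.1572,.1098])
plan(mouth+.06*a,frame(-a,np.array([-.25,.968,0])))
E
```

```text
t 22.98 pos [0.5215 0.0453 0.2091] q [ 45.7 -17.2 -44.2 119.9 -20.4  51.   13.9] F [ 0.1  0.7 -0.5] w 0.0164 gf 15.0
row [0.3305, 0.0834, 0.2211] [-0.0381, 0.0147, -0.0578] rows>= 2.9
```

Request:
{"api": "servo_tool", "payload": {"series": [[[0.12,0.03,0.02,-0.02,0.005,-0.03,0.1],[0.25,0.06,0.06,-0.038,0.015,-0.058,0.1],[0.33,0.083,0.12,-0.038,0.015,-0.058,0.1],[0.33,0.083,0.22,-0.038,0.015,-0.058,0.1],[0.33,0.083,0.22,-0.038,0.015,-0.058,0.1],[0.33,0.083,0.22,-0.038,0.015,-0.058,0.1],[0.33,0.083,0.22,-0.038,0.015,-0.058,0.1]]]}}

```text
time_s: 23.57
tool_pos: [0.5658, 0.1407, 0.1633]
tool_rot: [150.1, -0.2, 103.8]
force: [-0.7, -0.3, -0.3]
grip_width: 0.0162
grasp_force: 15.0
```

```bash
python3 - <<'E'
from h import *
a=axis(194.6); mouth=np.array([.5922,.1572,.1098])
plan(mouth+.006*a,frame(-a,np.array([-.25,.968,0])))
s,c,P,M=wrist(); cv2.imwrite('pics/w6.png',c['frame'][:,:,::-1])
E
```

```text
t 23.57 pos [0.5658 0.1407 0.1633] q [ 36.2  -8.8 -49.6 122.6 -11.5  33.5   6.9] F [-0.7 -0.3 -0.3] w 0.0162 gf 15.0
row [0.0317, -0.0037, 0.1839] [-0.0003, 0.0015, -0.0037] rows>= 1.3
```

View pics/w6.png

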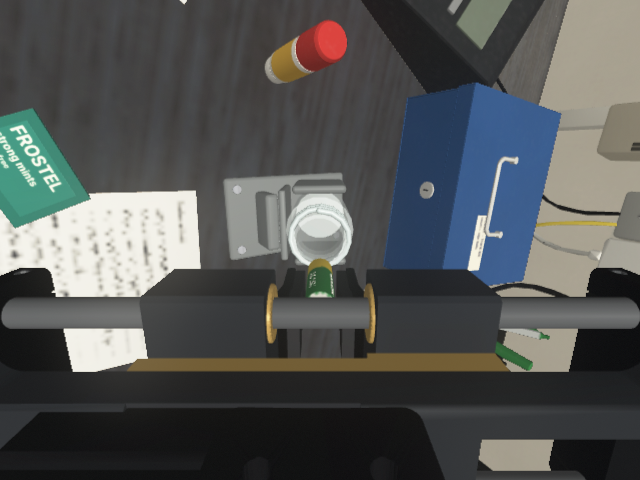

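The battery is aligned with the open mouth at (320,230), apart from the known 9.5 mm offset in tool x. I correct that first, then descend.

Request:
{"api": "servo_tool", "payload": {"series": [[[0.02,-0.003,0,0,0.001,-0.003,0.1],[0.032,-0.004,0,0,0.001,-0.003,0.1],[0.032,-0.004,0.02,0,0.001,-0.003,0.1],[0.032,-0.004,0.06,0,0.001,-0.003,0.1],[0.032,-0.004,0.09,0,0.001,-0.003,0.1],[0.032,-0.004,0.09,0,0.001,-0.003,0.1]]]}}

```text
time_s: 24.12
tool_pos: [0.5752, 0.1541, 0.1378]
tool_rot: [150.1, -0.1, 104.5]
force: [-0.0, -0.4, 0.0]
grip_width: 0.0165
grasp_force: 15.0
```

```bash
python3 - <<'E'
from h import *
a=axis(194.6); mouth=np.array([.5922,.1572,.1098])
plan(mouth+.006*a,frame(-a,np.array([-.25,.968,0])))
E
```

```text
t 24.12 pos [0.5752 0.1541 0.1378] q [ 37.9  -3.8 -54.4 122.6  -3.6  29.8  -0.2] F [-0.  -0.4  0. ] w 0.0165 gf 15.0
row [-0.0044, 0.0034, 0.0895] [-0.0007, 0.0, -0.0004] rows>= 0.6
```

Request:
{"api": "servo_tool", "payload": {"series": [[[-0.004,0.003,0.02,0,0,0,0.1],[-0.004,0.003,0.05,0,0,0,0.1],[-0.004,0.003,0.08,0,0,0,0.1],[-0.004,0.003,0.089,0,0,0,0.1],[-0.004,0.003,0.089,0,0,0,0.1],[-0.004,0.003,0.089,0,0,0,0.1]]]}}

```text
time_s: 24.62
tool_pos: [0.5895, 0.1566, 0.1167]
tool_rot: [150.0, -0.0, 104.4]
force: [-0.0, -0.0, -0.8]
grip_width: 0.0164
grasp_force: 15.0
```

No contact. Open, wait, back out along the axis.

Request:
{"api": "servo_tool", "payload": {"series": [[[0,0,0,0,0,0,0.35],[0,0,0,0,0,0,0.45],[0,0,0,0,0,0,0.45],[0,0,0,0,0,0,0.45],[0,0,0,0,0,0,0.45],[0,0,0,0,0,0,0.45],[0,0,-0.05,0,0,0,0.45],[0,0,-0.12,0,0,0,0.45],[0,0,-0.2,0,0,0,0.45],[0,0,-0.28,0,0,0,0.45],[0,0,-0.28,0,0,0,0.45],[0,0,-0.28,0,0,0,0.45]]]}}

```text
time_s: 25.62
tool_pos: [0.5495, 0.1458, 0.1908]
tool_rot: [149.9, 0.1, 104.4]
force: [-0.9, 0.2, -1.1]
grip_width: 0.0392
grasp_force: 0.0
```

```bash
python3 - <<'E'
from h import *
from cell import eyes
s,c,P,M=wrist(); t=eyes.read_camera('top')
print(s['tool_pos'],s['qpos'].round(1))
cv2.imwrite('pics/w7.png',np.hstack([cv2.resize(c['frame'][130:330,200:440],(432,360)),cv2.resize(t['frame'][180:300,180:300],(360,360))])[:,:,::-1])
E
```

```text
[0.549534   0.14582116 0.19077431] [ 36.7 -14.6 -48.6 122.5 -18.1  38.   12. ]
```

View pics/w7.png

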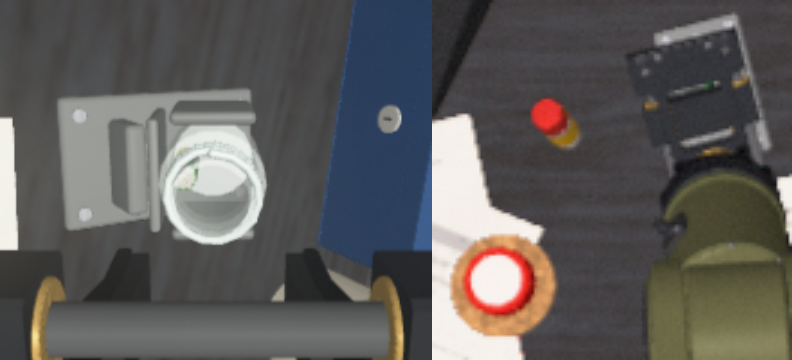

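The crop shows the battery's green down in the bore at (185,175), and the cap centred on the coaster. One depth check, then I hand in.

```bash
python3 - <<'E'
from h import *
from cell import env
s,c,P,M=wrist(); a=axis(194.6); o=np.array([.5922,.1572,.1098])-.102*a
d=P-o; z=d@a; r=np.linalg.norm(d-z[...,None]*a,axis=-1)
hsv=cv2.cvtColor(c['frame'],cv2.COLOR_RGB2HSV); g=(hsv[...,0]>35)&(hsv[...,0]<85)&(hsv[...,1]>50)&(r<.03)&(z<.15)
print(g.sum(),np.percentile(z[g],[5,50,95]) if g.any() else 0, s['force'])
m=(r<.015)&(z<.12); print(np.percentile(z[m],[2,50,98]))
E
```

```text
7 [0.04902581 0.05236498 0.05348628] [ 0.50478599  0.53538096 -0.68728284]
[0.00210765 0.00366786 0.05380363]
```

```bash
python3 -c "
from cell import env
print(env.sign_off())"
```

```text
the job is handed in; nothing more can be done
None
```

The red cap lies flat, top up, about 2 mm off the coaster's centre. The green battery rests on the canister floor with its top about 54 mm up the axis. I handed the job in at about 26 s; the sign-off returned no verdict.

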